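# Dock the triaxial ram on the specimen and zero the readout

### The job

In the triaxial cell with the blue ram head, gently push the ram down with the fingertips until its foot rests on the cap of the soft clay specimen, without squashing the specimen, and leave it resting there. Then press the yellow zero key on the readout unit, let it spring out, and come away. Lift nothing, do not draw the ram up, and leave the spare red-headed cell, the other keys and everything else on the bench alone.

Things in the scene. Friction and masses are not known exactly. Their poses are not given: they have to be found in the camera images.
- cell_blue: the triaxial cell in use: aluminium base 130 mm across, clear cylinder, top plate 120 mm across (upper face 192 mm above the table), brass bush in its middle rising to 225 mm, nuts, plug and stub post round it up to 222 mm. Its ram head is BLUE; a brown clay specimen with a white cap is inside. Fixed; stands left, middle or right; origin: centre of its underside, z up
- ram_blue_top (a point): centre of the flat upper face of the blue ram head (disc 24 mm across, 8 mm high, on a 12 mm steel ram), on the cell's axis. At the start 254 to 264 mm above the table; 240 mm above the table (15 mm above the brass bush) when the ram just meets the specimen's cap; z up
- ram_blue (a joint): travel of the blue-headed ram, m: grows as the ram goes down. Starts between 0 and 0.010; the ram meets the specimen's cap at 0.024. The ram slides with about 3 N of drag (about 2 N of push keeps it moving) and stays where it is left
- ram_blue_foot (a point): centre of the lower end of the blue-headed ram, 100 mm below the head's upper face; z up
- cap_top (a point): centre of the flat upper face of the white cap on the specimen, inside the cell, 140 mm above the table; z up
- top_cap (a joint): how far the specimen has been squashed, m (0 at the start). The soft specimen gives 1 mm for each 5 N of push of the ram and springs back; 0.004 is too much
- cell_red: the spare triaxial cell, same make and size, but empty and with a RED ram head; to be left alone. Origin: centre of its underside
- ram_red (a joint): travel of the spare cell's red-headed ram, m, grows as it goes down; starts between 0 and 0.010
- readout: displacement readout: white desk box 190 mm wide (y), 150 mm deep (x); dark panel rising 12 degrees to the back (46 to 77 mm high), yellow-green display on its upper half, below it three round keys 50 mm apart: green (+y), yellow (middle), black (-y). Low front faces -x at yaw 0; yaw within 0.3 rad. Fixed; stands left, middle or right; origin: centre of its underside
- key_yellow_top (a point): centre of the upper face of the yellow zero key (20 mm across, stands 12 mm off the panel); z points out of the panel, square to it; the key is pressed along -z
- key_yellow (a joint): press of the yellow key, m: 0 out, 0.004 fully down. It takes about 2 N to start and 4 N fully down, and springs out again when released; it counts as pressed beyond 0.0025
- key_green (a joint): press of the green key, m, 0 out, 0.004 fully down; to be left alone
- key_black (a joint): press of the black key, m, 0 out, 0.004 fully down; to be left alone
- split_mould: half of a black plastic split specimen mould standing on its round flange (68 mm across, 90 mm tall); loose, a bystander; origin: centre of its underside
- mould_collar: black plastic collar ring lying flat, 64 mm outside, 48 mm inside, 12 mm high; loose, a bystander; origin: centre of its underside
- sample_tube: open steel sampling tube standing on end, 42 mm across, 76 mm tall; loose, a bystander; origin: centre of its underside
- soil_core: bare brown soil core standing on end, 38 mm across, 76 mm tall; loose, a bystander; origin: centre of its underside
- tin: aluminium moisture tin with its lid on, 63 mm across, 40 mm tall; loose, a bystander; origin: centre of its underside
- weight: brass weight with a small knob on top, 38 mm across, 54 mm tall; loose, a bystander; origin: centre of its underside
- porous_discs: stack of three pale porous discs, 38 mm across, 15 mm tall (one piece); loose, a bystander; origin: centre of its underside
- ram_red_top (a point): centre of the flat upper face of the red ram head, on the spare cell's axis; z up

How it is judged:
On the way, in this order (a step that is already met when the one before it is completed fails the run):
1. the blue-headed ram rests on the specimen's cap (z of ram_blue_foot in the frame of cap_top below 0.0015 m and value of joint top_cap below 0.004 m), for 0.2 s.
2. the yellow key is pressed (value of joint key_yellow above 0.0025 m), for 0.04 s.
3. the yellow key is out again (value of joint key_yellow below 0.0008 m), for 0.1 s.
At the end, for the whole second after the job is handed in: The foot of the blue-headed ram is within 1.5 mm of the specimen's cap (touching it counts) with the specimen squashed less than 4 mm, all three keys are out, the spare cell's ram is within 3 mm of where it started, and the bystanders stand within 10 mm of where they started (all of step 1 and value of joint key_yellow below 0.0008 m and value of joint each of key_green, key_black below 0.001 m and distance of each of split_mould, mould_collar, sample_tube, soil_core, tin, weight, porous_discs from where it was at the start of the episode below 0.01 m and distance of ram_red_top from where it was at the start of the episode below 0.003 m).
It fails at once if the specimen is squashed by 4 mm or more, or the blue-headed ram is drawn up (over 3 mm above its highest starting height) (value of joint top_cap above 0.004 m or value of joint ram_blue below -0.003 m).
It fails at once if the yellow key is pressed (1.5 mm) while the ram is not seated on the cap (value of joint key_yellow above 0.0015 m and z of ram_blue_foot in the frame of cap_top above 0.0015 m).
It fails at once if the spare cell is touched (over 1 N) or its ram moves by more than 3 mm (contact force between any of the fingers, the arm and cell_red above 1 N or distance of ram_red_top from where it was at the start of the episode above 0.003 m).
It fails at once if the green or black key is pressed (1.5 mm), or the readout unit or a key of it is pushed with more than 25 N (value of joint any of key_green, key_black above 0.0015 m or contact force between any of the fingers, the arm and readout above 25 N).
It fails at once if a bystander is lifted, pushed or knocked by more than 10 mm (distance of any of split_mould, mould_collar, sample_tube, soil_core, tin, weight, porous_discs from where it was at the start of the episode above 0.01 m).
It also fails if it takes over 48 s, if anything falls off the work surface, if the arm or the gripper's body presses on something with over 40 N, if the wrist force passes 120 N, or if a joint passes its speed limit or range.

### The arm

A 6-joint arm with a two-finger parallel gripper is mounted at the origin on the work surface. World frame = base frame: x ahead of the robot, y to its left, z up, the work surface at z = 0. Lengths are in m, angles in rad, forces in N, time in s.
With the tool pointing down it reaches from about 0.15 to 0.775 m from the base axis. Payload 6.1 kg.
Tool frame: the origin (TCP) lies at the very end of the fingers, on their centre line; the grasp point (between the pads) lies behind it (robot.pinch_z is the x of the grasp point in the tool frame, in m); x points along the fingers, y is the direction in which the jaws open and shut, and the axes are right-handed (so a half turn about x gives the same grasp; the last joint's range is limited). The gripper opens to 85 mm and grips with 20 to 120 N. Pads are 22 mm wide; open, the fingers measure 114 mm over their backs; the gripper's body (76 mm by 85 mm) begins 54 mm behind the grasp point. The pads swing forward as they close: fully open they stand 13 mm farther back than shut.
Start: joints at [-1.329, 0.126, -0.04, 1.405, 0, 1.571], TCP at [0.126, -0.51, 0.231] pointing down, gripper open.
Joint ranges: [-2.72, 2.72], [-0.95, 1.95], [-1.27, 1.35], [-1.78, 2.02], [-1.46, 1.47], [-3.14, 3.14]. Speed limits (rad/s): [2.39, 2.39, 3.01, 3.14, 3.14, 3.14].

### API

Orientations are given as a unit quaternion [x, y, z, w].
In Python, from workcell import robot, cams, ticket gives the robot as it stands.
- The arm moves only by the tool send_rows, never from a script. Its argument "steps" is text: rows parted by semicolons, each of 5 numbers parted by spaces: the opening in per cent of the stroke, from 0 (shut) to 100 (fully open), then the shift along the tool's x, y, z in m, then the turn about the tool's x in rad. A call has 1 to 8 rows; each row is the pose to reach, as a shift and turn from the pose commanded when the call began, along the tool's axes at that moment; what a row does not reach only later rows make up. A row lasts 1/10 s, in which the tool goes at most 50 mm and 8.59 degrees, less where a joint would pass 70% of its speed; a pose out of reach is approached as far as the arm can. A call with a gripper value outside its range is refused whole. The fingers move at their own pace and stop on an object; "newtons" is the grip in N (left out, the last holds). Time passes only in rows, so rows that repeat a pose let the fingers close. It gives the time, the measured TCP pose, the force and the opening at its end, in the units of the state.
- robot.sense(): the state, without advancing time (a new reading comes with each control period).
- cams.capture(name): name is "scene" or "top" or "wrist"; returns a dict with "color" (384x512x3 uint8, blue, green, red), "range_z" (384x512 float32, m along the optical axis (not along the pixel's ray), 0 where there is no reading), "intrinsics" (3x3 intrinsics, pixels), "k1" (the pictures are not rectified: a ray, as slopes to the right and down, at radius r is drawn at 1 + k1 r^2 times it, then the intrinsics apply), "xyz" and "orientation" of the camera in the world; the wrist camera has in their place "tool_from_camera" (4x4, takes a point from camera to tool coordinates, whose origin is the TCP and whose axes are the tool frame's). Camera axes: x right, y down, z forward; pixel columns grow to the right and rows downward; lengths in m; the calibration is good to about 2 mm. A picture is of the moment at which its call begins: read the wrist's pose just before it.
- ticket.job_done(): hands the job in, once; it reports no verdict.
The state is a dict: "clock": time; "qpos": joint angles; "joint_velocities": joint speeds; "joint_torque": joint torques, N m; "ee_pos": TCP position; "ee_rot": TCP orientation; "force": force on the tool from outside, world axes, zero at the start; "ft_torque": the same for the moment, N m; "width": finger opening in m.
Only numpy, scipy, OpenCV 4.12 (cv2) and the standard library are available. Lean on these libraries where they do the work, as an engineer would, in place of code of your own. Each camera call takes 0.05 s, during which the arm holds its last target. There are 200 camera calls.

## Working session

There is one attempt and no reset: what is moved stays moved. The work goes in short steps, Python scripts to look and compute and a tool call to move; the robot and the scene stay as the last step left them, time stands still between calls to the robot, and variables do not carry over. Pictures are saved under pics/ and viewed, about 8 in all and at most 12, crops included, and the job is handed in when it is done.

Besides the shell and the picture viewer there is one more tool, called as name(argument=value, ...) on one line, values as JSON. send_rows: Moves the arm, as the interface text tells. Its arguments: {"type":"object","properties":{"steps":{"type":"string"},"newtons":{"type":"number"}},"required":["steps"]}

```bash
mkdir -p pics
cat > h.py <<'E'
import numpy as np, cv2
from scipy.spatial.transform import Rotation as R
from workcell import robot, cams, ticket
def cap(n):
    s=robot.sense(); c=cams.capture(n)
    if n=="wrist":
        T=np.eye(4); T[:3,:3]=R.from_quat(s["ee_rot"]).as_matrix(); T[:3,3]=s["ee_pos"]
        c["T"]=T@np.array(c["tool_from_camera"])
    else:
        T=np.eye(4); T[:3,:3]=R.from_quat(c["orientation"]).as_matrix(); T[:3,3]=c["xyz"]; c["T"]=T
    return c
def rays(c,uv):
    K=np.array(c["intrinsics"]); d=np.array([c["k1"],0,0,0],float)
    p=cv2.undistortPoints(np.array(uv,float).reshape(-1,1,2),K,d).reshape(-1,2)
    return np.c_[p,np.ones(len(p))]
def cloud(c,uv):
    uv=np.array(uv).reshape(-1,2).astype(int); z=c["range_z"][uv[:,1],uv[:,0]]
    p=rays(c,uv)*z[:,None]; return (p@c["T"][:3,:3].T+c["T"][:3,3])
def plane(c,uv,z):
    r=rays(c,uv)@c["T"][:3,:3].T; o=c["T"][:3,3]
    return o+r*((z-o[2])/r[:,2])[:,None]
E
python3 - <<'E'
from h import *
a=cap("scene");b=cap("top")
cv2.imwrite("pics/a.png",a["color"]);cv2.imwrite("pics/b.png",b["color"])
import pickle;pickle.dump((a,b),open("ab.pkl","wb"))
print(a["T"],b["T"],a["intrinsics"],a["k1"]); s=robot.sense(); print(s["clock"],s["ee_pos"],s["ee_rot"],s["force"],s["width"],robot.pinch_z)
E
```

```text
[[-0.84947746  0.35408474 -0.39116754  1.1016457 ]
 [ 0.52759862  0.57745096 -0.62304903  0.93185287]
 [ 0.00526792 -0.73564556 -0.67734619  1.09951296]
 [ 0.          0.          0.          1.        ]] [[-0.11318363 -0.97299459  0.20117401  0.29080398]
 [-0.99355383  0.11213002 -0.01666285  0.07647829]
 [-0.00634478 -0.20176317 -0.97941379  1.32197113]
 [ 0.          0.          0.          1.        ]] [[498.16466556   0.         262.94833848]
 [  0.         498.16466556 194.37172644]
 [  0.           0.           1.        ]] -0.15437752043055994
0.1 [ 0.12562806 -0.50938381  0.23059388] [-0.70189338 -0.08579974  0.70199479 -0.08477857] [-0.02511361  0.08020641  0.10799289] 0.08528679731327327 -0.0187
```

View pics/a.png

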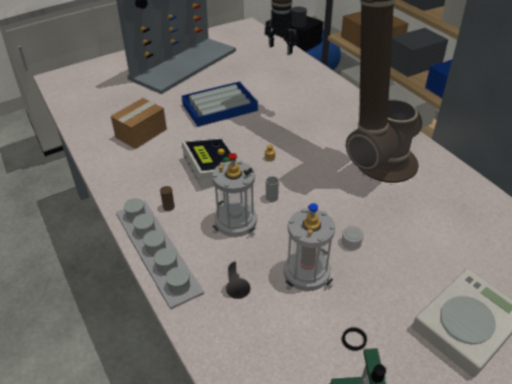

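View pics/b.png

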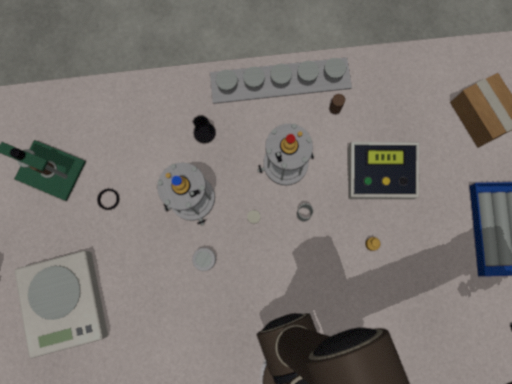

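The scene view has the blue head at (312,207), the red head at (233,157) and the readout at (210,155). In the top view the blue head is at (179,181), the red head at (290,140) and the yellow key at (386,181), between green (368,181) and black (404,182).

Run:
```python
from h import *
import pickle
a,b=pickle.load(open("ab.pkl","rb"))
def blob(c,lo,hi,box):
    h=cv2.cvtColor(c["color"],cv2.COLOR_BGR2HSV); m=cv2.inRange(h,lo,hi); M=np.zeros_like(m); x0,y0,x1,y1=box; M[y0:y1,x0:x1]=m[y0:y1,x0:x1]
    n,l,s,ce=cv2.connectedComponentsWithStats(M); i=1+s[1:,4].argmax(); v,u=np.where(l==i)
    return ce[i],s[i],np.c_[u,v]
def tri(ua,ub):
    A=[];B=[]
    for c,u in((a,ua),(b,ub)):
        d=(rays(c,[u])@c["T"][:3,:3].T)[0]; d/=np.linalg.norm(d); P=np.eye(3)-np.outer(d,d); A.append(P);B.append(P@c["T"][:3,3])
    return np.linalg.solve(sum(A),sum(B))
for n,lo,hi,ba,bb in [("blue",(105,120,60),(130,255,255),(290,190,335,230),(165,165,195,200)),
   ("red",(0,150,60),(6,255,255),(220,145,250,170),(275,125,305,155)),
   ("yellow",(15,150,100),(28,255,255),(214,143,226,156),(376,172,396,192)),
   ("green",(40,80,40),(85,255,255),None,(358,172,378,192)),
   ("disp",(26,100,100),(38,255,255),None,(360,145,412,170))]:
    try:
        cb,sb,pb=blob(b,lo,hi,bb); P=cloud(b,pb); print(n,"top",cb,sb,np.median(P,0),np.ptp(P,0))
        if ba:
            ca,sa,pa=blob(a,lo,hi,ba); print("  scene",ca,sa,np.median(cloud(a,pa),0),"tri",tri(ca,cb))
    except Exception as e: print(n,e)
# readout white outline at top
h=cv2.cvtColor(b["color"],cv2.COLOR_BGR2HSV); m=cv2.inRange(h,(0,0,0),(179,255,90)); M=np.zeros_like(m);M[140:200,345:425]=m[140:200,345:425]
ct=max(cv2.findContours(M,0,2)[0],key=cv2.contourArea); r=cv2.minAreaRect(ct); print(r); print(plane(b,cv2.boxPoints(r),.06))
for i,(u,v) in {"tube":(304,211),"tin":(204,259),"weight":(373,243),"core":(337,103),"mould":(203,130),"discs":(254,216),"collar":(108,199)}.items(): print(i,plane(b,[(u,v)],.04))
```

```text
blue top [176. 180.] [172 176   9   9  69] [0.53152616 0.25475084 0.25782159] [0.26563855 0.18781433 1.12881975]
  scene [312.87719298 207.05263158] [309 203   9   9  57] [0.53461403 0.25871484 0.25593864] tri [0.53307945 0.25584341 0.25310349]
red top [290.1754386  138.43859649] [286 135   9   8  57] [ 0.6014312  -0.02235649  0.25857041] [0.01853579 0.01935067 0.00780467]
  scene [231.97222222 156.19444444] [228 154   8   6  36] [ 0.60432343 -0.0199336   0.25557511] tri [ 0.60325461 -0.02288296  0.25241526]
yellow top [385.68888889 180.73333333] [382 178   8   7  45] [ 0.50817672 -0.28699172  0.06368603] [0.01823423 0.02137114 0.01179403]
  scene [220.63157895 150.47368421] [218 149   6   4  19] [ 0.50957554 -0.28243461  0.06261938] tri [ 0.50833726 -0.2871752   0.06072449]
green top [367.67272727 180.56363636] [364 177   8   8  55] [ 0.51434197 -0.23728466  0.06435411] [0.02100096 0.02253914 0.01576184]
disp top [384.99747475 157.02272727] [368 151  35  13 396] [ 0.57318263 -0.29397089  0.07095932] [0.04270715 0.09786843 0.01871037]
((384.5, 168.99998474121094), (47.99999237060547, 60.99999237060547), 90.0)
[[ 0.61991897 -0.21615854  0.06      ]
 [ 0.60042926 -0.38700914  0.06      ]
 [ 0.46542002 -0.36233419  0.06      ]
 [ 0.48475523 -0.19516468  0.06      ]]
tube [[ 0.45370388 -0.05423679  0.04      ]]
tin [[0.35435391 0.23261501 0.04      ]]
weight [[ 0.34466557 -0.23007269  0.04      ]]
core [[ 0.75600304 -0.1912792   0.04      ]]
mould [[0.71908793 0.20290498 0.04      ]]
discs [[0.45568089 0.08469428 0.04      ]]
collar [[0.54938166 0.48551696 0.04      ]]
```

send_rows(steps="0 -0.05 0 0 0; 0 -0.1 0 0 0.15; 0 -0.1 0 0 0.3; 0 -0.1 0 0 0.3", newtons=40)

```text
clock: 0.5
ee_pos: [0.1258, -0.5103, 0.3323]
ee_rot: [0.707, -0.022, -0.707, -0.02]
force: [0.4, -0.3, -0.9]
width: 0.028
```

```bash
cat > go.py <<'E'
from h import *
import sys
s=robot.sense(); M=R.from_quat(s["ee_rot"]).as_matrix()
print(s["clock"],"q",np.round(s["qpos"],3),"p",np.round(s["ee_pos"],4),"F",np.round(s["force"],2),"w",s["width"]); print(M.round(3))
if len(sys.argv)>3:
    d=np.array(sys.argv[1:4],float)-s["ee_pos"]; print("shift",(M.T@d).round(4))
E
python3 go.py 0.50 0.21 0.33
```

```text
0.5 q [-1.329  0.149  0.21   1.629  0.     1.871] p [ 0.1258 -0.5103  0.3323] F [ 0.38 -0.31 -0.92] w 0.02801467647372165
[[ 0.001 -0.059 -0.998]
 [-0.002 -0.998  0.059]
 [-1.     0.002 -0.001]]
shift [ 0.0009 -0.741  -0.3313]
```

send_rows(steps="0 0 -0.04 -0.018 -0.12; 0 0 -0.08 -0.036 -0.24; 0 0 -0.12 -0.054 -0.36; 0 0 -0.16 -0.072 -0.48; 0 0 -0.2 -0.09 -0.6; 0 0 -0.24 -0.108 -0.72; 0 0 -0.28 -0.126 -0.84; 0 0 -0.32 -0.144 -0.96")

```text
clock: 1.3
ee_pos: [0.2879, -0.1967, 0.3298]
ee_rot: [-0.635, -0.312, 0.636, -0.31]
force: [0.2, -0.9, -0.5]
width: 0.0003
```

```bash
python3 go.py 0.48 0.21 0.35
```

```text
1.3 q [-0.599 -0.182 -0.12   1.635  0.     1.632] p [ 0.2879 -0.1967  0.3298] F [ 0.24 -0.94 -0.48] w 0.0003340562892414669
[[-0.002  0.79  -0.614]
 [ 0.001 -0.614 -0.79 ]
 [-1.    -0.002  0.   ]]
shift [-0.02   -0.0979 -0.439 ]
```

send_rows(steps="0 0 -0.01 -0.045 -0.08; 0 0 -0.02 -0.09 -0.16; 0 -0.01 -0.03 -0.135 -0.24; 0 -0.02 -0.04 -0.18 -0.32; 0 -0.02 -0.05 -0.225 -0.4; 0 -0.02 -0.06 -0.27 -0.48; 0 -0.02 -0.07 -0.315 -0.56; 0 -0.02 -0.08 -0.36 -0.6")

```text
clock: 2.1
ee_pos: [0.4485, 0.1353, 0.3497]
ee_rot: [-0.514, -0.485, 0.516, -0.484]
force: [1.3, -0.8, 0.6]
width: 0.0
```

```bash
python3 go.py 0.48 0.21 0.35
python3 - <<'E'
from h import *
c=cap("wrist"); cv2.imwrite("pics/c.png",c["color"]); print(np.array(c["tool_from_camera"]).round(3))
h=cv2.cvtColor(c["color"],cv2.COLOR_BGR2HSV); m=cv2.inRange(h,(105,120,60),(130,255,255))
n,l,s,ce=cv2.connectedComponentsWithStats(m)
for i in range(1,n):
    if s[i,4]>50:
        v,u=np.where(l==i); uv=np.c_[u,v]; P=cloud(c,uv); ok=c["range_z"][v,u]>0; print(s[i],ce[i],np.median(P[ok],0),plane(c,[ce[i]],.257))
E
```

```text
2.1 q [ 0.293  0.051  0.139  1.662 -0.     1.926] p [0.4485 0.1353 0.3497] F [ 1.34 -0.77  0.61] w 1.3062724954508252e-05
[[-0.002  0.998 -0.062]
 [-0.001 -0.062 -0.998]
 [-1.    -0.002  0.001]]
shift [-0.0005  0.0268 -0.0765]
[[ 0.    -0.317  0.948 -0.143]
 [ 1.    -0.    -0.     0.   ]
 [ 0.     0.948  0.317 -0.081]
 [ 0.     0.     0.     1.   ]]
[ 349    3   36   37 1033] [366.61084221  21.08809293] [0.53147456 0.2534499  0.25788037] [[0.53172843 0.25360643 0.257     ]]
```

View pics/c.png

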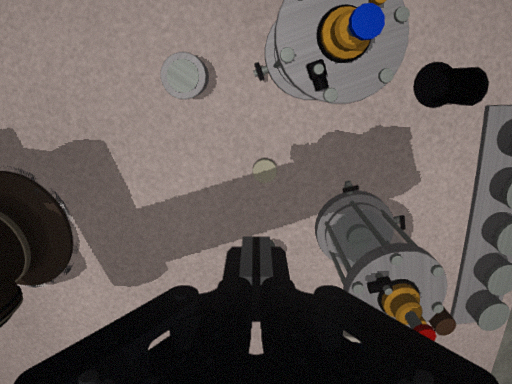

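Head top (blue disc at pixel (367,21)) is at about (0.532, 0.254, 0.258). I'll go over it, staying clear above.

```bash
python3 go.py 0.532 0.254 0.28
```

```text
2.15 q [0.299 0.058 0.142 1.658 0.003 1.928] p [0.4511 0.1402 0.3477] F [-1.99  3.29 -1.74] w -9.0433454536576e-05
[[-0.004  0.998 -0.057]
 [ 0.002 -0.057 -0.998]
 [-1.    -0.004 -0.002]]
shift [ 0.0676  0.0745 -0.1181]
```

send_rows(steps="0 0 0.03 -0.04 0; 0 0 0.06 -0.08 0; 0 0.02 0.074 -0.117 0; 0 0.05 0.074 -0.117 0; 0 0.06 0.074 -0.117 0; 0 0.06 0.074 -0.117 0; 0 0.06 0.074 -0.117 0; 0 0.06 0.074 -0.117 0")

```text
clock: 2.95
ee_pos: [0.5306, 0.2444, 0.2933]
ee_rot: [0.518, 0.482, -0.516, 0.483]
force: [0.3, -0.3, 0.6]
width: -0.0002
```

```bash
python3 go.py 0.532 0.254 0.265
python3 - <<'E'
from h import *
c=cap("wrist"); cv2.imwrite("pics/d.png",c["color"])
h=cv2.cvtColor(c["color"],cv2.COLOR_BGR2HSV); m=cv2.inRange(h,(105,120,60),(130,255,255))
v,u=np.where(m>0); ok=c["range_z"][v,u]>0; P=cloud(c,np.c_[u,v])[ok]; print(len(P),np.median(P,0))
P=P[P[:,2]>np.percentile(P[:,2],70)-.003]; print(P.min(0),P.max(0))
E
```

```text
2.95 q [ 0.432  0.25   0.248  1.566 -0.     2.072] p [0.5306 0.2444 0.2933] F [ 0.27 -0.27  0.59] w -0.000151103717431342
[[ 0.003  0.998 -0.069]
 [ 0.001 -0.069 -0.998]
 [-1.     0.002 -0.001]]
shift [ 0.0283  0.0006 -0.0096]
1177 [0.53237976 0.25515347 0.25782261]
[0.52081544 0.24260907 0.2552712 ] [0.54387892 0.26604379 0.25982701]
```

View pics/d.png

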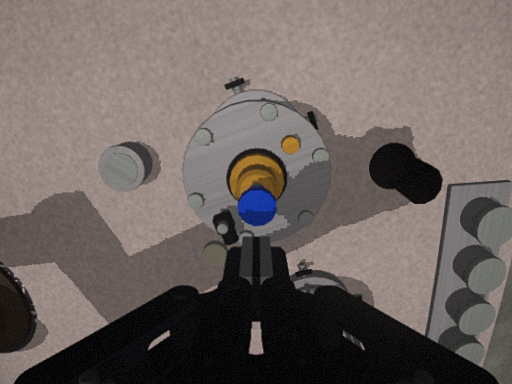

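The fingertips at (256,240) are about 1 cm short of the blue head at (257,207). I'll shift 10 mm along tool -z and go down.

send_rows(steps="0 0 0.001 -0.01 0; 0 0.01 0.001 -0.01 0; 0 0.02 0.001 -0.01 0; 0 0.028 0.001 -0.01 0; 0 0.028 0.001 -0.01 0; 0 0.028 0.001 -0.01 0")

```text
clock: 3.6
ee_pos: [0.5319, 0.2547, 0.2629]
ee_rot: [-0.517, -0.483, 0.517, -0.482]
force: [-0.1, -1.1, 0.2]
width: -0.0002
```

send_rows(steps="0 0.003 0 0 0; 0 0.006 0 0 0; 0 0.009 0 0 0; 0 0.012 0 0 0; 0 0.012 0 0 0; 0 0.012 0 0 0")

```text
clock: 4.2
ee_pos: [0.532, 0.2548, 0.2511]
ee_rot: [-0.517, -0.483, 0.517, -0.482]
force: [-0.2, -0.2, 0.8]
width: 0.0001
```

send_rows(steps="0 0.002 0 0 0; 0 0.004 0 0 0; 0 0.006 0 0 0; 0 0.0075 0 0 0; 0 0.0085 0 0 0")

```text
clock: 4.7
ee_pos: [0.5321, 0.2549, 0.2426]
ee_rot: [-0.517, -0.482, 0.517, -0.482]
force: [-0.9, -0.6, 2.0]
width: 0.0003
```

send_rows(steps="0 0.0005 0 0 0; 0 0.001 0 0 0; 0 0.0015 0 0 0")

```text
clock: 5.0
ee_pos: [0.5321, 0.2549, 0.2413]
ee_rot: [-0.517, -0.482, 0.517, -0.482]
force: [-1.0, -0.3, 2.2]
width: -0.0001
```

send_rows(steps="0 0.0005 0 0 0; 0 0.001 0 0 0; 0 0.001 0 0 0")

```text
clock: 5.3
ee_pos: [0.5322, 0.2549, 0.2402]
ee_rot: [0.517, 0.482, -0.517, 0.482]
force: [-0.5, -0.1, 0.7]
width: 0.0001
```

send_rows(steps="0 0.0005 0 0 0; 0 0.0008 0 0 0; 0 0.0008 0 0 0")

```text
clock: 5.6
ee_pos: [0.5322, 0.2549, 0.2397]
ee_rot: [0.517, 0.482, -0.517, 0.482]
force: [-0.5, 0.3, 2.2]
width: -0.0003
```

send_rows(steps="0 0.0004 0 0 0; 0 0.0008 0 0 0; 0 0.0008 0 0 0")

```text
clock: 5.9
ee_pos: [0.5322, 0.255, 0.2391]
ee_rot: [0.517, 0.482, -0.517, 0.483]
force: [-1.4, -1.2, 4.4]
width: 0.0001
```

send_rows(steps="0 0.0004 0 0 0; 0 0.0007 0 0 0; 0 0.0007 0 0 0")

```text
clock: 6.2
ee_pos: [0.5323, 0.255, 0.2388]
ee_rot: [0.517, 0.482, -0.517, 0.483]
force: [-1.3, -0.2, 7.0]
width: -0.0001
```

send_rows(steps="0 0 0 0 0; 0 0 0 0 0; 0 0 0 0 0")

```text
clock: 6.5
ee_pos: [0.5322, 0.255, 0.2388]
ee_rot: [0.517, 0.482, -0.517, 0.483]
force: [-1.7, -0.1, 6.7]
width: -0.0002
```

send_rows(steps="0 -0.005 0 0 0; 0 -0.02 0 0 0; 0 -0.05 0 0 0; 0 -0.08 0 0 0; 0 -0.08 0.01 0.04 0.1; 0 -0.08 0.01 0.04 0.1; 0 -0.08 0.01 0.04 0.1; 0 -0.08 0.01 0.04 0.1")

```text
clock: 7.3
ee_pos: [0.5393, 0.2146, 0.3173]
ee_rot: [-0.54, -0.456, 0.541, -0.456]
force: [-0.4, -0.1, -0.3]
width: 0.0004
```

```bash
python3 go.py 0.40 -0.21 0.33
python3 - <<'E'
from h import *
for n in ("wrist","top","scene"):
    c=cap(n)
    h=cv2.cvtColor(c["color"],cv2.COLOR_BGR2HSV); m=cv2.inRange(h,(105,120,60),(130,255,255))
    v,u=np.where(m>0); ok=c["range_z"][v,u]>0; P=cloud(c,np.c_[u,v]); P=P[ok&(abs(P[:,0]-.532)<.02)&(abs(P[:,1]-.255)<.02)]; print(n,len(P),np.median(P,0) if len(P) else "")
E
```

```text
7.3 q [0.379 0.256 0.309 1.625 0.    2.118] p [0.5393 0.2146 0.3173] F [-0.36 -0.12 -0.29] w 0.0004194791807875434
[[-0.001  0.986 -0.168]
 [-0.    -0.168 -0.986]
 [-1.    -0.001  0.   ]]
shift [-0.0125 -0.0661  0.4419]
wrist 856 [0.53263363 0.25443889 0.23901035]
top 0 
scene 57 [0.53445827 0.25647999 0.23633901]
```

Wrist depth puts the head at 0.239, so the ram is seated, and it stayed there on release. On to the readout.

send_rows(steps="0 -0.01 -0.006 0.045 0; 0 -0.013 -0.012 0.09 0; 0 -0.013 -0.018 0.135 0; 0 -0.013 -0.024 0.18 0; 0 -0.013 -0.03 0.225 0; 0 -0.013 -0.036 0.27 0; 0 -0.013 -0.042 0.315 0; 0 -0.013 -0.048 0.36 0")

```text
clock: 8.25
ee_pos: [0.4308, -0.1335, 0.331]
ee_rot: [0.54, 0.456, -0.54, 0.456]
force: [0.5, -0.3, 0.3]
width: 0.0002
```

send_rows(steps="0 0 -0.008 0.04 0; 0 0.02 -0.016 0.08 0; 0 0.05 -0.016 0.08 0; 0 0.08 -0.016 0.08 0; 0 0.08 -0.016 0.08 0; 0 0.08 -0.016 0.08 0; 0 0.08 -0.016 0.08 0")

```text
clock: 8.95
ee_pos: [0.4032, -0.2086, 0.2528]
ee_rot: [0.541, 0.456, -0.54, 0.457]
force: [-0.4, 0.3, -0.3]
width: 0.0004
```

```bash
cat > key.py <<'E'
from h import *
import sys
c=cap("wrist"); cv2.imwrite(sys.argv[1],c["color"])
h=cv2.cvtColor(c["color"],cv2.COLOR_BGR2HSV)
for n,lo,hi in (("yellow",(15,150,90),(28,255,255)),("green",(45,80,40),(85,255,255))):
    k,l,s,ce=cv2.connectedComponentsWithStats(cv2.inRange(h,lo,hi))
    for i in range(1,k):
        if s[i,4]>80:
            v,u=np.where(l==i); ok=c["range_z"][v,u]>0; P=cloud(c,np.c_[u,v])[ok]; print(n,s[i],ce[i].round(),np.median(P,0),np.mean(P,0),plane(c,[ce[i]],.064))
E
python3 go.py 0.508 -0.287 0.10;python3 key.py pics/e.png
```

```text
8.95 q [-0.477 -0.009 -0.137  1.441  0.     1.261] p [ 0.4032 -0.2086  0.2528] F [-0.42  0.26 -0.28] w 0.00036046993112789184
[[ 0.002  0.986 -0.167]
 [-0.001 -0.167 -0.986]
 [-1.     0.002  0.001]]
shift [0.1531 0.1161 0.0597]
yellow [196 170  31  30 699] [210. 185.] [ 0.34694292 -0.2306655   0.0345193 ] [ 0.34648398 -0.23126632  0.04112459] [[ 0.35095947 -0.22469418  0.064     ]]
yellow [349 208  18  16 232] [357. 215.] [ 0.50728324 -0.28767563  0.06586289] [ 0.50720167 -0.28777572  0.06565977] [[ 0.50766855 -0.2885516   0.064     ]]
green [351 164  19  18 269] [360. 173.] [ 0.51341183 -0.23774211  0.06602487] [ 0.51341512 -0.23786231  0.06598613] [[ 0.51400483 -0.23850583  0.064     ]]
```

View pics/e.png

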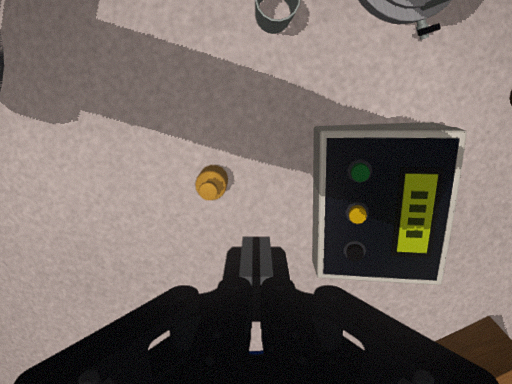

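The yellow key (357,215) is at (0.507, -0.288, 0.066), between green (360,173) and black (355,250). I'll move above it.

send_rows(steps="0 0 0.04 0.02 0; 0 0.02 0.08 0.04 0; 0 0.06 0.115 0.0605 0; 0 0.11 0.115 0.0605 0; 0 0.15 0.115 0.0605 0; 0 0.168 0.115 0.0605 0; 0 0.168 0.115 0.0605 0; 0 0.168 0.115 0.0605 0")

```text
clock: 9.8
ee_pos: [0.5066, -0.2879, 0.0846]
ee_rot: [0.54, 0.456, -0.54, 0.457]
force: [-0.1, 0.2, 0.8]
width: 0.0002
```

```bash
python3 go.py 0.507 -0.288 0.07;python3 key.py pics/f.png
```

```text
9.8 q [-0.517  0.27  -0.187  1.113 -0.     1.222] p [ 0.5066 -0.2879  0.0846] F [-0.05  0.17  0.76] w 0.00015691006103846125
[[ 0.002  0.986 -0.168]
 [-0.001 -0.168 -0.986]
 [-1.     0.002  0.001]]
shift [0.0146 0.0004 0.0001]
yellow [   0  143   56   59 2657] [ 25. 171.] [ 0.35690598 -0.23445958  0.03081538] [ 0.35583472 -0.23443265  0.02625212] [[ 0.38649577 -0.22947568  0.064     ]]
yellow [240 213  37  32 740] [259. 227.] [ 0.50987924 -0.2830734   0.06545537] [ 0.50951627 -0.28327447  0.06570986] [[ 0.50938924 -0.28411119  0.064     ]]
green [ 234  126   41   41 1251] [254. 145.] [ 0.514533   -0.23775757  0.06591352] [ 0.51446491 -0.2379544   0.0653669 ] [[ 0.5144284  -0.23817418  0.064     ]]
```

View pics/f.png

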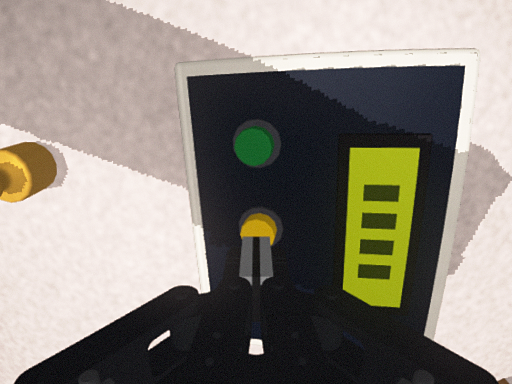

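Fingertips are over the yellow key (259,227), with green (254,145) well clear. Pressing gently.

send_rows(steps="0 0.005 0 0 0; 0 0.01 0 0 0; 0 0.014 0 0 0; 0 0.016 0 0 0; 0 0.017 0 0 0; 0 0.017 0 0 0")

```text
clock: 10.45
ee_pos: [0.5056, -0.2876, 0.0662]
ee_rot: [0.54, 0.456, -0.54, 0.456]
force: [-0.4, 0.2, 2.2]
width: 0.0001
```

send_rows(steps="0 0.001 0 0 0; 0 0.002 0 0 0; 0 0.002 0 0 0")

```text
clock: 10.75
ee_pos: [0.5059, -0.2877, 0.0643]
ee_rot: [0.541, 0.456, -0.54, 0.456]
force: [1.4, 0.7, 3.3]
width: 0.0005
```

send_rows(steps="0 0.0007 0 0 0; 0 0.0013 0 0 0; 0 0.0013 0 0 0")

```text
clock: 11.05
ee_pos: [0.5059, -0.2878, 0.063]
ee_rot: [0.541, 0.456, -0.54, 0.456]
force: [1.8, 0.3, 4.5]
width: -0.0003
```

send_rows(steps="0 0.0006 0 0 0; 0 0.001 0 0 0; 0 0.001 0 0 0")

```text
clock: 11.35
ee_pos: [0.5061, -0.2878, 0.0628]
ee_rot: [0.541, 0.455, -0.54, 0.457]
force: [1.4, 2.4, 9.4]
width: -0.0001
```

The key is on its stop (9 N, and it no longer gives). Releasing and coming away.

send_rows(steps="0 0 0 0 0; 0 -0.005 0 0 0; 0 -0.02 0 0 0; 0 -0.06 0 0 0; 0 -0.11 0 0 0; 0 -0.16 0 0 0; 0 -0.17 -0.04 0 0; 0 -0.17 -0.08 0 0")

```text
clock: 12.15
ee_pos: [0.4269, -0.2749, 0.2336]
ee_rot: [0.54, 0.455, -0.54, 0.457]
force: [0.7, -0.5, 0.1]
width: -0.0002
```

send_rows(steps="0 0 -0.03 0 0; 0 0 -0.03 0 0; 0 0 -0.03 0 0; 0 0 -0.03 0 0; 0 0 -0.03 0 0")

```text
clock: 12.65
ee_pos: [0.3977, -0.2693, 0.2311]
ee_rot: [-0.54, -0.456, 0.54, -0.456]
force: [1.0, 0.1, 0.2]
width: 0.0003
```

```bash
python3 go.py; python3 key.py pics/g.png
python3 - <<'E'
from h import *
import pickle
a,b=pickle.load(open("ab.pkl","rb"))
c=cap("top"); d=cap("scene"); cv2.imwrite("pics/h.png",np.vstack([c["color"],d["color"]])[:, :])
cv2.imwrite("pics/h.png",cv2.resize(np.vstack([c["color"],d["color"]]),(400,600)))
for x in(c,d):
    h=cv2.cvtColor(x["color"],cv2.COLOR_BGR2HSV); m=cv2.inRange(h,(105,120,60),(130,255,255))
    v,u=np.where(m>0); ok=x["range_z"][v,u]>0; P=cloud(x,np.c_[u,v]); P=P[ok&(abs(P[:,0]-.532)<.02)&(abs(P[:,1]-.255)<.02)]; print(len(P),np.median(P,0) if len(P) else "")
E
```

```text
12.65 q [-0.595  0.042 -0.132  1.398 -0.     1.144] p [ 0.3977 -0.2693  0.2311] F [0.97 0.15 0.16] w 0.00025393485271920025
[[-0.001  0.986 -0.168]
 [ 0.    -0.168 -0.986]
 [-1.    -0.001 -0.   ]]
yellow [185 121  34  34 887] [202. 138.] [ 0.34734685 -0.2326522   0.03457216] [ 0.34664224 -0.2331789   0.04131482] [[ 0.35100199 -0.23021818  0.064     ]]
yellow [356 159  21  19 297] [366. 168.] [ 0.50746922 -0.28761815  0.06609222] [ 0.50744452 -0.28762236  0.06603721] [[ 0.50808661 -0.28825401  0.064     ]]
yellow [493 363  19  21 152] [504. 373.] [ 0.66805213 -0.57749591  0.09988776] [ 0.66750823 -0.57792156  0.09989862] [[ 0.70093599 -0.62868625  0.064     ]]
green [359 108  21  22 338] [369. 118.] [ 0.51359808 -0.23833669  0.06596424] [ 0.51358418 -0.23836924  0.06572926] [[ 0.51415851 -0.23859758  0.064     ]]
64 [0.53280175 0.25543781 0.23899705]
55 [0.53433839 0.25728452 0.23704766]
```

View pics/h.png

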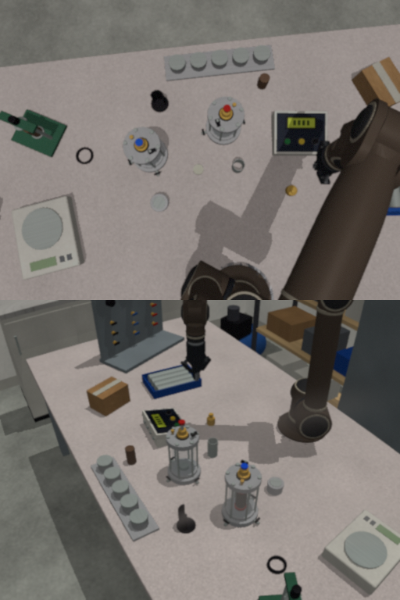

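Both views show the bench undisturbed, the blue head low (at about (140,142) in the upper picture) and the arm clear. The yellow key is back at z 0.066, the same height as green. Handing in.

```bash
python3 -c "
from h import *
print(ticket.job_done())"
```

```text
the job is handed in; nothing more can be done
None
```

I pushed the blue ram down until its foot sat on the specimen's cap, pressed the yellow zero key once, let it spring out, and came away. The job was handed in at about 12.7 s of the 48 s allowed; no verdict is reported.

- **Ram:** at the end of the push the force rose to about 7 N with the fingertips at 238.8 mm, which suggests roughly 1 mm of squash. After release, depth put the head at 239.0 mm in the wrist view and again in the last top view. The scene camera read 236 to 237 mm, about 2 mm lower, as it also did before the push. That is within the 2 mm calibration.
- **Key:** the force reached about 9 N with the key on its stop, well under the 25 N limit. Afterwards its face was back at 66 mm, the same height as before the press and level with the green key.
- **Everything else:** I only checked by eye, and saw no change in the red cell, the other keys or the bystanders in the last pictures.

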